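Load a roll of stamping foil on a bent roll arm and push it home on its hub

ROBOT

A 6-joint arm with a two-finger parallel gripper is mounted at the origin on a cart in front of the work surface, level with it; the furniture and walls round the work are solid. World frame = base frame: x ahead of the robot, y to its left, z up, the work surface at z = 0. Lengths are in m, angles in rad, forces in N, time in s.
With the tool pointing down it reaches from about 0.375 to 0.9 m from the base axis. Payload 3.1 kg.
Tool frame: the origin (TCP) lies at the very end of the fingers, on their centre line; the grasp point (between the pads) lies 19 mm behind it; z points along the fingers, y is the line along which they close (so a half turn about z gives the same grasp; the last joint's range is limited). The gripper opens to 85 mm and grips with 20 to 120 N. Pads are 22 mm wide; open, the fingers measure 114 mm over their backs; the gripper's body (76 mm by 85 mm) begins 54 mm behind the grasp point. The pads swing forward as they close: fully open they stand 13 mm farther back than shut.
Start: joints at [1.048, 0.527, 1.433, -0, 1.181, -0.178], TCP at [0.211, 0.588, 0.195] pointing down, gripper open.
Joint ranges: [-3.08, 3.08], [-0.75, 2.2], [0.22, 2.44], [-1.43, 4.57], [0, 2.65], [-2.85, 2.85]. Speed limits (rad/s): [2.79, 2.79, 3.14, 3.14, 3.14, 3.14].

INTERFACE

Orientations are given as a unit quaternion [x, y, z, w].
In Python, from station import sense, snapshot, camera_params, sign_off gives the robot as it stands.
- The arm moves only by the shell command python3 -m handwheel 'ROWS' [OPENING] [FORCE]. ROWS is JSON, a list that holds one entry, the list of rows, each a list of 4 numbers: the shift along the tool's x, y, z in units of 25 mm (1.0 is 25 mm), then the turn about the tool's z in units of 6 degrees (1.0 is 6 degrees). A call has 1 to 20 rows; each row shifts and turns the commanded pose from where the row before left it, along the tool's axes as they then stand; what a row does not reach is not made up. A row lasts 1/8 s, in which the tool goes at most 62.5 mm and 10.7 degrees, less where a joint would pass 70% of its speed; a pose out of reach is approached as far as the arm can. A call is refused whole if a number of a shift passes 1 or a number of a turn 1, either way. A call with a gripper value outside its range is refused whole. OPENING is the finger opening in mm, from 0 to 85.4, set as the call begins (- or left out, the last holds). The fingers move at their own pace and stop on an object; FORCE is the grip in N (left out, the last holds). Time passes only in rows, so rows that do not move let the fingers close. It gives the time, the measured TCP pose, the force, the opening and the grip force at its end, in the units of the state.
- sense(): the state, without advancing time (a new reading comes with each control period).
- snapshot(name): name is "scene" or "top" or "wrist"; returns (picture, depth): 420x560x3 uint8, red, green, blue; 420x560 float32, m along the optical axis (not along the pixel's ray), 0 where there is no reading.
- camera_params(name): a dict with "mtx" (3x3 intrinsics, pixels), "extrinsics" (4x4, takes a point from camera to world coordinates); the wrist camera has in their place "hand_eye" (4x4, takes a point from camera to tool coordinates, whose origin is the TCP and whose axes are the flange's). Camera axes: x right, y up, looking along -z (the intrinsics and any distortion apply to the point x, -y, -z); pixel columns grow to the right and rows downward; lengths in m; the calibration is good to about 2 mm. A picture is of the moment at which its call begins: read the wrist's pose just before it. camera_params takes no time and is no camera call.
- sign_off(): hands the job in; it is judged then, once.
The state is a dict: "t": time; "q": joint angles; "qd": joint speeds; "tau": joint torques, N m; "tcp_pos": TCP position; "tool_rot": TCP orientation; "force": force on the tool from outside, world axes, zero at the start; "ft_torque": the same for the moment, N m; "finger_gap": opening from 0.0 (shut) to 1.0 (fully open); "gripper_force": force on a finger pad.
Only numpy, scipy, OpenCV 4.12 (cv2) and the standard library are available. Lean on these libraries where they do the work, as an engineer would, in place of code of your own. Each camera call takes 0.05 s, during which the arm holds its last target. There are 200 camera calls.

TASK

Put the tall roll of black stamping foil on the roll stand: thread its core over the upturned end of the bent arm, lead it round the bend without forcing it, and push it gently onto the hub until it sits fully home against the flange, then let go. Do not shift the other things on the bench.

Things in the scene. Friction and masses are not known exactly. Their poses are not given: they have to be found in the camera images.
- foil_roll: Roll of black stamping foil on a brown cardboard core: 58 mm outside diameter, 58 mm long, a 25 mm bore right through, 0.15 to 0.3 kg. It starts standing on end on the bench. Origin in its centre, z along the bore; either end may go first. The bore has only 2 mm to spare in the bend, so the roll must turn with the rod; it must not press on the rod with over 40 N, nor at the hub with over 80 N.
- roll_stand: Grey roll stand, fixed to the bench: base plate 150 x 100 x 8 mm, column, boss and a bent arm of 12 mm round steel rod. Origin on the bench right below the flange's centre, which is 125 mm up; x level and outward along the arm, z up. Column and flange lie at x below 10 mm, under z = 155 mm; the base plate is centred on the origin, 150 mm along x.
- hub (a point): Centre of the steel flange's face (60 mm across). x runs out along the hub's axis, 20 degrees below level; y level. Hub: 22 mm diameter from x = 0 to 22 mm, tapering to the 12 mm rod at 29 mm. A spring ball in it, 14 mm out, grips the core and keeps the roll from sliding off: 5 to 15 N push the roll over it. Home, the roll's end touches the flange, its centre 29 mm out.
- bend (a point): Middle of the bend (within 4 mm); axes as hub's. In hub's frame the rod is straight along x to 95 mm, bends up 75 degrees on a 50 mm radius, then runs 24 mm straight to a round tip: at x = 150, z = 60 mm if upright. But the arm, stiff in its boss (1.5 Nm), stands turned up to 23 degrees either way about hub's x: look or feel for the tip. A roll let go in the bend settles and hangs there.
- tape_roll: Bystander: roll of black tape, 60 mm across, 19 mm high, lying flat. Leave it where it is. Origin at the centre of its underside.
- label_roll: Bystander: roll of white labels, 69 mm across, 40 mm high. Leave it where it is.
- stapler: Bystander: stapler, 136 mm long. Leave it where it is.
- marker_black: Bystander: black and white marker pen, 135 mm long, lying flat. Leave it where it is.

How it is judged:
On the way:
1. the roll is on the bend of the arm (distance between foil_roll and bend below 0.02 m).
At the end, for the whole second after the job is handed in: The roll sits on the hub, at rest and in line with it (within 6 degrees, its centre within 4 mm of the hub's axis), its end within 1.5 mm of the flange (x of foil_roll in the frame of hub between 0.025 and 0.0305 m and y of foil_roll in the frame of hub between -0.004 and 0.004 m and z of foil_roll in the frame of hub between -0.004 and 0.004 m and angle between the z axis of foil_roll and the x axis of hub, either way round below 0.1 rad and linear speed of foil_roll below 0.02 m/s); the robot touches nothing.
It fails at once if the roll is forced on the rod: it presses on the stand with more than 40 N before it reaches the hub (contact force between foil_roll and roll_stand above 40 N and x of foil_roll in the frame of hub above 0.06 m).
It fails at once if the roll is rammed home: it presses on the stand with more than 80 N (contact force between foil_roll and roll_stand above 80 N).
It fails at once if a bystander is shifted by more than 30 mm (distance of any of tape_roll, label_roll, stapler, marker_black from where it was at the start of the episode above 0.03 m).
It also fails if it takes over 72 s, if anything falls off the work surface, if the arm or the gripper's body presses on something with over 40 N, if the wrist force passes 120 N, or if a joint passes its speed limit or range.

## Working session

There is one attempt and no reset: what is moved stays moved. The work goes in short steps, Python scripts to look and compute and a shell command to move; the robot and the scene stay as the last step left them, time stands still between calls to the robot, and variables do not carry over. Pictures are saved under pics/ and viewed, at most 10 in all, crops included, and the job is handed in when it is done.

```bash
mkdir -p pics; ls; python3 - <<'E'
from station import *
import numpy as np, cv2
s=sense(); print({k:np.round(v,3).tolist() for k,v in s.items()})
for n in("scene","top"):
    im,d=snapshot(n); np.savez(f"pics/{n}0.npz",im=im,d=d)
    cv2.imwrite(f"pics/{n}0.png",im[:,:,::-1]); c=camera_params(n); print(n,np.round(c["mtx"],1).tolist(),np.round(c["extrinsics"],3).tolist(),[k for k in c])
a=cv2.imread("pics/scene0.png");b=cv2.imread("pics/top0.png")
E
```

```text
pics
{'t': 0.0, 'q': [1.048, 0.528, 1.434, -0.0, 1.181, -0.179], 'qd': [-0.0, -0.0, 0.0, -0.001, -0.001, -0.001], 'tau': [0.002, -44.234, -17.803, -0.0, 0.008, 0.0], 'tcp_pos': [0.21, 0.588, 0.194], 'tool_rot': [0.171, 0.985, -0.001, -0.0], 'force': [0.238, 0.04, -0.879], 'ft_torque': [-0.034, 0.028, 0.001], 'gripper_force': 0.0, 'finger_gap': 1.001}
scene [[424.3, 0.0, 279.6], [0.0, 424.3, 213.7], [0.0, 0.0, 1.0]] [[0.729, 0.397, -0.558, -0.191], [-0.684, 0.447, -0.576, -0.646], [0.021, 0.802, 0.597, 0.817], [0.0, 0.0, 0.0, 1.0]] ['mtx', 'extrinsics']
top [[397.4, 0.0, 269.4], [0.0, 397.4, 209.5], [0.0, 0.0, 1.0]] [[-0.019, 0.985, -0.171, 0.328], [-1.0, -0.021, -0.011, 0.042], [-0.015, 0.171, 0.985, 1.131], [0.0, 0.0, 0.0, 1.0]] ['mtx', 'extrinsics']
```

View pics/scene0.png

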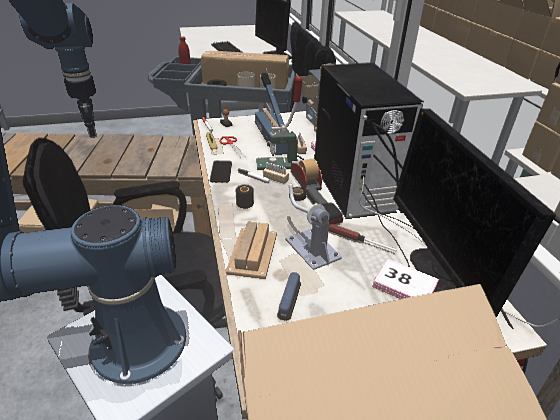

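View pics/top0.png

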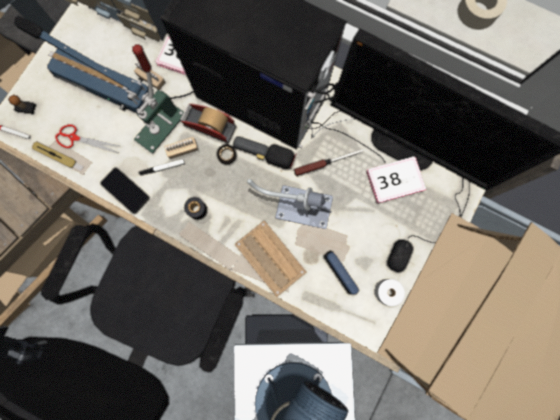

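```bash
cat > h.py <<'E'
import numpy as np, cv2
from station import *
def cloud(im,d,K,T):
    v,u=np.indices(d.shape); x=(u-K[0,2])/K[0,0]*d; y=(v-K[1,2])/K[1,1]*d
    P=np.stack([x,-y,-d,np.ones_like(d)],-1); W=P@np.asarray(T).T; W[d<=0]=np.nan
    return W[...,:3]
def load(n,f):
    z=np.load(f); c=camera_params(n); return z["im"],cloud(z["im"],z["d"],np.asarray(c["mtx"]),c["extrinsics"])
E
python3 - <<'E'
from h import *
for n,box in(("top",(150,175,240,340)),("scene",(175,150,330,275))):
    im,W=load(n,f"pics/{n}0.npz")
    up=cv2.resize(im[box[1]:box[3],box[0]:box[2]] if n=="scene" else im[140:240,165:345],None,fx=4,fy=4,interpolation=cv2.INTER_CUBIC)
    cv2.imwrite(f"pics/{n}_crop.png",up[:,:,::-1])
    pts=W.reshape(-1,3)
    # points above bench in region
    m=(pts[:,2]>.045)&(pts[:,2]<.2)&(pts[:,0]>.3)&(pts[:,0]<.8)&(pts[:,1]>-.1)&(pts[:,1]<.35)
    if n=="top":
        for r,c in((208,195),(196,195),(205,304),(190,265),(184,252),(220,280),(190,330),(154,227)): print(n,r,c,np.round(W[r,c],3))
    else:
        for r,c in((186,245),(196,245),(215,318),(190,291),(195,292),(205,300)): print(n,r,c,np.round(W[r,c],3))
    b=W[(np.abs(W[...,2]-.0)<.02)]; print("bench z",np.median(b[:,2]))
E
```

```text
top 208 195 [0.533 0.27  0.002]
top 196 195 [0.568 0.27  0.002]
top 205 304 [ 0.509 -0.035  0.144]
top 190 265 [0.56  0.064 0.097]
top 184 252 [0.572 0.097 0.119]
top 220 280 [ 0.493  0.025 -0.003]
top 190 330 [ 0.578 -0.123  0.   ]
top 154 227 [ 0.694  0.177 -0.   ]
bench z 0.0002466626615611478
scene 186 245 [0.539 0.275 0.056]
scene 196 245 [0.511 0.241 0.047]
scene 215 318 [ 0.506 -0.071  0.148]
scene 190 291 [0.571 0.095 0.116]
scene 195 292 [0.567 0.086 0.104]
scene 205 300 [0.655 0.132 0.002]
bench z 0.0012172844676316963
```

View pics/top_crop.png

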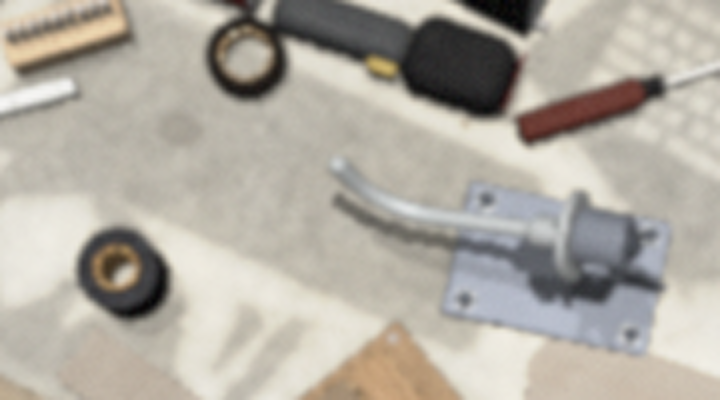

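View pics/scene_crop.png

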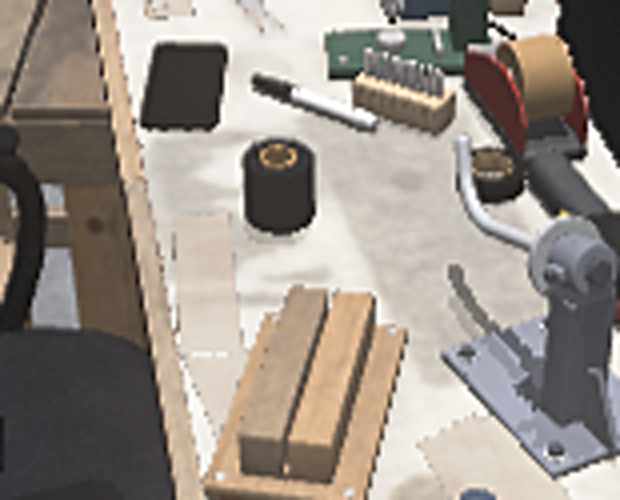

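```bash
cat >> h.py <<'E'
from scipy.optimize import least_squares
def rod(phi,n=80):   # centreline + tangents in hub frame
    s=np.linspace(0,95+50*np.radians(75)+24,n)*1e-3; a=np.clip((s-.095)/.05,0,np.radians(75))
    e=np.clip(s-.095-.05*np.radians(75),0,None)
    x=np.minimum(s,.095)+.05*np.sin(a)+e*np.cos(a); z=.05*(1-np.cos(a))+e*np.sin(a)
    C=np.stack([x,-z*np.sin(phi),z*np.cos(phi)],1); T=np.stack([np.cos(a),-np.sin(a)*np.sin(phi),np.sin(a)*np.cos(phi)],1)
    return s,C,T
def hubR(yaw):
    c,s=np.cos(yaw),np.sin(yaw); b=np.radians(20)
    return np.array([[c,-s,0],[s,c,0],[0,0,1]])@np.array([[np.cos(b),0,np.sin(b)],[0,1,0],[-np.sin(b),0,np.cos(b)]])
def rodw(p):  # p=x,y,yaw,phi
    s,C,T=rod(p[3]); R=hubR(p[2]); o=np.array([p[0],p[1],.125]); return s,C@R.T+o,T@R.T
E
python3 - <<'E'
from h import *
def ray(n,u,v,z):
    c=camera_params(n);K=np.asarray(c["mtx"]);T=np.asarray(c["extrinsics"])
    d=T[:3,:3]@np.array([(u-K[0,2])/K[0,0],-(v-K[1,2])/K[1,1],-1]);o=T[:3,3];return o+d*(z-o[2])/d[2]
C=np.array([ray("top",165+u/4-.4,140+v/4-.4,.008) for u,v in((472,184),(672,222),(645,355),(442,315))])
print(np.round(C,3)); m=C.mean(0); ax=(C[0]+C[3]-C[1]-C[2])[:2]; yaw0=np.arctan2(ax[1],ax[0]); print("plate",m,np.degrees(yaw0),np.linalg.norm(ax)/2)
print("tip top",ray("top",165+338/4-.4,140+163/4-.4,.125),"roll top",ray("top",165+118/4-.4,140+265/4-.4,.058))
for n in("top","scene"):
    im,W=load(n,f"pics/{n}0.npz"); P=W.reshape(-1,3); P=P[np.isfinite(P[:,0])]
    r=P[(np.hypot(P[:,0]-.55,P[:,1]-.27)<.06)&(P[:,2]>.02)]
    t=r[r[:,2]>.050]
    f=least_squares(lambda q:np.hypot(r[:,0]-q[0],r[:,1]-q[1])-.029,[.54,.27],loss="soft_l1",f_scale=.002) if n=="scene" else None
    print(n,"roll n",len(r),"zmax",np.percentile(r[:,2],95),"top mid",(t.min(0)+t.max(0))/2,f.x if f else'')
    # rod
    Rc=hubR(yaw0); H=(P-[m[0],m[1],.125])@Rc
    k=(H[:,0]>.04)&(H[:,0]<.165)&(P[:,2]>.06)&(P[:,2]<.15)&(np.abs(H[:,1])<.05)&(H[:,2]>-.02)&(H[:,2]<.08); Q=P[k]
    def res(p):
        s,C,T=rodw(p); d=np.linalg.norm(Q[:,None]-C[None],axis=2).min(1)-.006
        return np.r_[d, (p[0]-m[0])*3,(p[1]-m[1])*3,(p[2]-yaw0)*.3]
    for ph in(-.3,.3):
        g=least_squares(res,[m[0],m[1],yaw0,ph],loss="soft_l1",f_scale=.002); print(n,len(Q),"pose",np.round(g.x[:2],4),"yaw,phi",np.degrees(g.x[2:]),"cost",g.cost, "tip",rodw(g.x)[1][-1])
E
```

```text
[[ 0.592  0.015  0.008]
 [ 0.561 -0.128  0.008]
 [ 0.465 -0.105  0.008]
 [ 0.497  0.039  0.008]]
plate [ 0.52877993 -0.04495206  0.008     ] 77.61376042806248 0.14675360335321416
tip top [0.58066715 0.10450873 0.125     ] roll top [0.52871909 0.26093388 0.058     ]
top roll n 364 zmax 0.06006783190851822 top mid [0.52640584 0.26159215 0.0576404 ] 
top 219 pose [ 0.53   -0.0451] yaw,phi [76.62630693 14.93859494] cost 0.0002102030258918371 tip [0.5821832  0.10732605 0.12856034]
top 219 pose [ 0.53   -0.0451] yaw,phi [76.62613101 14.93759249] cost 0.00021020302557163878 tip [0.58218261 0.10732644 0.12856059]
scene roll n 308 zmax 0.05987035743876888 top mid [0.52382859 0.26147961 0.05626417] [0.52468055 0.26262458]
scene 141 pose [ 0.5284 -0.0456] yaw,phi [77.55593252 15.40601775] cost 0.0001774043943574967 tip [0.57856277 0.10758336 0.12843947]
scene 141 pose [ 0.5284 -0.0455] yaw,phi [77.54366917 15.36652057] cost 0.00017742344562636845 tip [0.57857601 0.10766574 0.12844982]
```

```bash
python3 -m handwheel '[[[-0.96,-0.472,0,0],[-0.96,-0.472,0,0],[-0.96,-0.472,0,0],[-0.96,-0.472,0,0],[-0.96,-0.472,0,0],[-0.96,-0.472,0,0],[-0.96,-0.472,0,0],[-0.96,-0.472,0,0],[-0.96,-0.472,0,0],[-0.96,-0.472,0,0],[-0.96,-0.472,0,0],[-0.96,-0.472,0,0],[-0.96,-0.472,0,0],[-0.96,-0.472,0,0],[-0.96,-0.472,0,0],[-0.96,-0.472,0,0],[-0.96,-0.472,0,0]]]' 85
python3 -m handwheel '[[[0,0,0,1],[0,0,0,1],[0,0,0,1],[0,0,0,1],[0,0,0,1],[0,0,0,1],[0,0,0,1],[0,0,0,1],[0,0,0,1],[0,0,0,1],[0,0,0,1],[0,0,0,1],[0,0,0,1],[0,0,0,1],[0,0,0,1],[0,0,0,1],[0,0,0,1],[0,0,0,0.9],[0,0,0,0]]]'
python3 - <<'E'
from h import *
from scipy.spatial.transform import Rotation as Ro
s=sense(); R=Ro.from_quat(s["tool_rot"]).as_matrix(); print(np.round(R,3).tolist())
im,d=snapshot("wrist"); c=camera_params("wrist"); K=np.asarray(c["mtx"]); print(np.round(c["hand_eye"],3).tolist())
cv2.imwrite("pics/wrist1.png",im[:,:,::-1]); L=cloud(im,d,K,c["hand_eye"])
P=L[np.isfinite(L[...,0])]; T=P@R.T+s["tcp_pos"]
f=P[(np.abs(P[:,1])>.03)&(np.abs(P[:,1])<.07)&(P[:,2]<.05)&(np.abs(P[:,0])<.03)]; print("finger n",len(f), np.round(np.percentile(f[:,2],[1,50,99,100]),4) if len(f) else'', np.round(f.min(0),3) if len(f) else '')
r=T[(np.hypot(T[:,0]-.526,T[:,1]-.262)<.05)&(T[:,2]>.05)]; print(len(r),(r.min(0)+r.max(0))/2,np.median(r,0),r.max(0)-r.min(0))
E
```

```text
t: 2.22
tcp_pos: [0.5273, 0.2612, 0.1947]
tool_rot: [0.171, 0.985, -0.0, -0.001]
force: [0.2, -0.2, -0.5]
finger_gap: 0.996
gripper_force: 0.0
t: 4.6
tcp_pos: [0.5268, 0.2619, 0.1948]
tool_rot: [0.895, 0.446, -0.0, -0.0]
force: [0.8, 0.8, 0.7]
finger_gap: 0.996
gripper_force: 0.0
[[0.602, 0.798, -0.001], [0.798, -0.602, -0.0], [-0.001, -0.001, -1.0]]
[[0.0, 0.954, 0.299, 0.076], [1.0, -0.0, -0.001, -0.0], [-0.0, 0.299, -0.954, -0.178], [0.0, 0.0, 0.0, 1.0]]
finger n 30087 [-0.124  -0.1028 -0.053  -0.0478] [-0.013 -0.07  -0.127]
28543 [0.52678468 0.26374247 0.18851423] [0.53198895 0.27060932 0.30912011] [0.09212705 0.07731575 0.27694201]
```

View pics/wrist1.png

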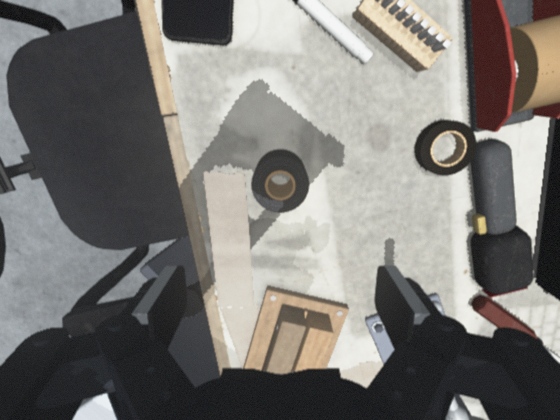

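```bash
python3 - <<'E'
from h import *
from scipy.spatial.transform import Rotation as Ro
s=sense(); R=Ro.from_quat(s["tool_rot"]).as_matrix()
im,d=snapshot("wrist"); c=camera_params("wrist"); K=np.asarray(c["mtx"]); L=cloud(im,d,K,c["hand_eye"])
for r,cc in((270,172),(272,180),(280,165),(270,388),(272,380),(285,395),(300,400),(320,150)): print(r,cc,np.round(L[r,cc],4))
T=L@R.T+s["tcp_pos"]
k=(T[...,2]>.052)&(T[...,2]<.064)&(np.hypot(T[...,0]-.526,T[...,1]-.262)<.045)
r=T[k]; (cx,cy),rad=cv2.minEnclosingCircle((r[:,:2]*1000).astype(np.float32)); print(k.sum(),cx,cy,rad,np.median(r[:,2]))
F=L[(L[...,2]>-.1)&(L[...,2]<.03)&(np.abs(L[...,0])<.03)]
for sg in(1,-1):
    G=F[F[:,1]*sg>.02]; print(len(G),np.round(np.percentile(G,[0,50,99.5,100],axis=0),4).tolist())
E
```

```text
270 172 [ 0.0108 -0.0453 -0.0564]
272 180 [ 0.0084 -0.043  -0.0537]
280 165 [ 0.0106 -0.0456 -0.0641]
270 388 [ 0.0108  0.0444 -0.0565]
272 380 [ 0.0082  0.0422 -0.0533]
285 395 [ 0.0107  0.0435 -0.068 ]
300 400 [ 0.0099  0.0424 -0.0769]
320 150 [ 0.0078 -0.0437 -0.0854]
2149 526.30712890625 262.55706787109375 29.05129051208496 0.056339379008978674
5410 [[-0.0125, 0.037, -0.1], [0.0087, 0.0458, -0.084], [0.0139, 0.0727, -0.0497], [0.015, 0.0745, -0.0481]]
5412 [[-0.0127, -0.0746, -0.1], [0.0086, -0.0463, -0.0839], [0.0139, -0.0394, -0.0495], [0.0143, -0.0373, -0.0476]]
```

```bash
python3 - <<'E'
from h import *
s=sense(); print(s["tcp_pos"])
for n in("scene","top"):
    im,d=snapshot(n); np.savez(f"pics/{n}2.npz",im=im,d=d); im,W=load(n,f"pics/{n}2.npz")
    k=(np.hypot(W[...,0]-.527,W[...,1]-.262)<.09)&(W[...,2]>.075)&(W[...,2]<.45)
    P=W[k]; print(n,k.sum(),np.round(np.percentile(P[:,2],[0,1,3,10,50]),3)); 
    if n=="scene":
        v,u=np.nonzero(k); o=np.argsort(P[:,2])[:25]; print(np.round(np.c_[u[o],v[o],P[o]],3)[::3].tolist())
        c=im[90:240,150:350]; cv2.imwrite("pics/scene2c.png",cv2.resize(c,None,fx=4,fy=4,interpolation=cv2.INTER_CUBIC)[:,:,::-1])
E
```

```text
[0.52689005 0.26196065 0.19491715]
scene 1801 [0.245 0.256 0.268 0.297 0.35 ]
[[228.0, 135.0, 0.498, 0.297, 0.245], [227.0, 137.0, 0.483, 0.281, 0.249], [228.0, 136.0, 0.488, 0.283, 0.25], [258.0, 135.0, 0.558, 0.229, 0.251], [259.0, 135.0, 0.558, 0.224, 0.253], [259.0, 134.0, 0.56, 0.227, 0.254], [261.0, 133.0, 0.567, 0.226, 0.256], [258.0, 134.0, 0.554, 0.224, 0.257], [258.0, 133.0, 0.556, 0.227, 0.259]]
top 496 [0.247 0.253 0.266 0.294 0.345]
```

View pics/scene2c.png

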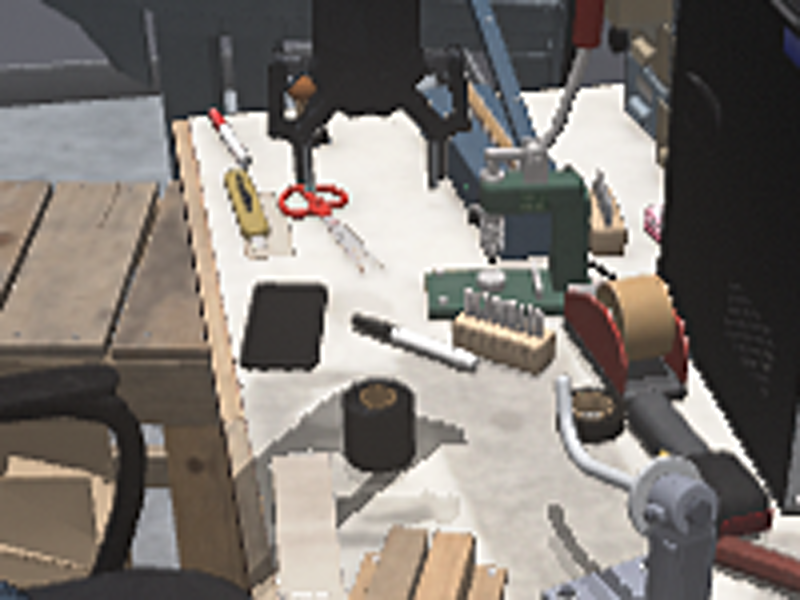

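```bash
python3 -m handwheel '[[[0,0,1,0],[0,0,1,0],[0,0,1,0],[0,0,1,0],[0,0,1,0],[0,0,1,0],[0,0,0.9,0],[0,0,0.3,0],[0,0,0,0]]]'
python3 -m handwheel '[[[0,0,0.15,0],[0,0,0.15,0],[0,0,0,0]]]'
python3 -m handwheel '[[[0,0,0.1,0],[0,0,0.1,0],[0,0,0,0]]]'
python3 - <<'E'
from h import *
im,d=snapshot("wrist"); c=camera_params("wrist"); L=cloud(im,d,np.asarray(c["mtx"]),c["hand_eye"])
cv2.imwrite("pics/wrist3.png",im[:,:,::-1])
for v,u in((170,280),(150,280),(270,180)): print(L[v,u])
E
```

```text
t: 5.92
tcp_pos: [0.5271, 0.262, 0.015]
tool_rot: [0.895, 0.446, -0.0, -0.0]
force: [0.3, 0.9, 0.3]
finger_gap: 1.0
gripper_force: 0.0
t: 6.3
tcp_pos: [0.5271, 0.262, 0.0078]
tool_rot: [0.895, 0.445, 0.0, 0.0]
force: [-0.5, 0.6, -1.1]
finger_gap: 0.998
gripper_force: 0.0
t: 6.68
tcp_pos: [0.5269, 0.2619, 0.0024]
tool_rot: [0.895, 0.445, -0.0, -0.0]
force: [0.2, 0.1, 0.3]
finger_gap: 0.995
gripper_force: 0.0
[ 0.04114912 -0.00047761  0.00374716]
[ 0.05240739 -0.00047707  0.00323144]
[ 0.00922953 -0.04292805 -0.05353437]
```

View pics/wrist3.png

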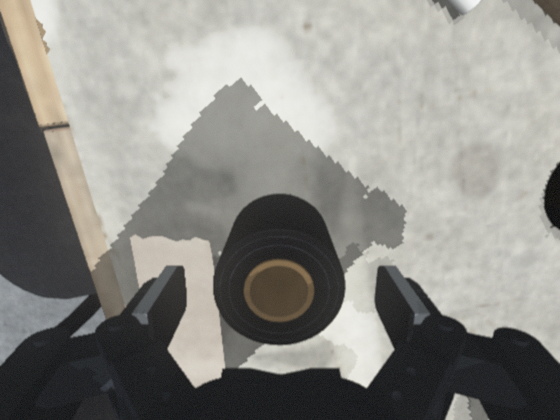

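```bash
python3 -m handwheel '[[[0,0,0.5,0],[0,0,0.5,0],[0,0,0.3,0],[0,0,0,0]]]'
python3 -m handwheel '[[[0,0,0,0],[0,0,0,0],[0,0,0,0],[0,0,0,0],[0,0,0,0],[0,0,0,0],[0,0,0,0],[0,0,0,0]]]' 40 20
python3 - <<'E'
from h import *
for n in("wrist",):
    im,d=snapshot(n); c=camera_params(n); L=cloud(im,d,np.asarray(c["mtx"]),c["hand_eye"])
F=L[(L[...,2]>-.1)&(L[...,2]<.03)&(np.abs(L[...,0])<.02)]
for sg in(1,-1):
    G=F[(F[:,1]*sg>.026)&(F[:,1]*sg<.05)]; print(len(G),np.round(np.percentile(G,[0,50,99,100],axis=0),4).tolist())
E
```

```text
t: 7.22
tcp_pos: [0.5264, 0.2618, -0.031]
tool_rot: [0.895, 0.445, -0.001, -0.0]
force: [0.4, 0.4, 0.3]
finger_gap: 0.993
gripper_force: 0.0
t: 8.22
tcp_pos: [0.5274, 0.2622, -0.0294]
tool_rot: [0.895, 0.445, 0.0, 0.0]
force: [-0.5, 0.9, 5.1]
finger_gap: 0.675
gripper_force: 22.6
7227 [[-0.0126, 0.026, -0.1], [0.0086, 0.0397, -0.085], [0.0192, 0.0499, -0.0275], [0.02, 0.05, -0.0267]]
7019 [[-0.0126, -0.05, -0.0999], [0.0088, -0.0393, -0.0841], [0.0192, -0.0264, -0.0274], [0.02, -0.026, -0.0259]]
```

```bash
cat >> h.py <<'E'
from scipy.optimize import minimize
PP=[.5292,-.0453,np.radians(77.1),np.radians(15.15)]
def pose(sc,p=PP):   # roll centre and axis (world) best centred on rod at arc length sc (sc may pass the tip)
    S=.095+.05*np.radians(75)+.024
    s,C,T=rod(0.,400); C=C[:,[0,2]]; T=T[:,[0,2]]
    i=np.searchsorted(s,min(sc,S-1e-9)); c0=C[i]+T[i]*max(0,sc-S); n=np.array([-T[i][1],T[i][0]]); a0=np.arctan2(T[i][1],T[i][0])
    def cost(q):
        c=c0+n*q[0]*1e-3; a=np.array([np.cos(a0+q[1]),np.sin(a0+q[1])]); r=C-c; ax=r@a; m=np.abs(ax)<=.029
        lat=np.abs(r[m]@np.array([-a[1],a[0]]))*1e3
        return (lat**6).mean()**(1/6)+ .02*abs(q[0])+.5*q[1]**2 if m.any() else 0
    q=minimize(cost,[1,0],method="Nelder-Mead").x if sc<S+.029 else [0,0]
    c=c0+n*q[0]*1e-3; a=a0+q[1]; R=hubR(p[2]); ph=p[3]; f=lambda v:R@np.array([v[0],-v[1]*np.sin(ph),v[1]*np.cos(ph)])
    return f(c)+[p[0],p[1],.125], f(np.array([np.cos(a),np.sin(a)]))
OFF=.0585
def target(sc,p=PP):
    c,a=pose(sc,p); return np.r_[c-[0,0,OFF],np.degrees(np.arctan2(a[1],a[0])),np.degrees(np.arcsin(a[2]))]
E
python3 - <<'E'
from h import *
s,C,T=rodw(PP); print("tip",C[-1],"S",s[-1])
prev=None
for sc in(.205,.2,.19,.18,.17,.16,.15,.14,.13,.12,.11,.1,.09,.08,.07,.06,.05,.04,.029):
    t=target(sc); 
    if prev is not None:
        az=np.radians(prev[3]); d=t[:3]-prev[:3]; u=np.array([d[0]*np.cos(az)+d[1]*np.sin(az), d[0]*np.sin(az)-d[1]*np.cos(az), -d[2]])/.025
        print(sc,np.round(t,4).tolist(),"row xyz",np.round(u,2).tolist(),"turn",round(-(t[3]-prev[3])/6,2))
    else: print(sc,np.round(t,4).tolist())
    prev=t
E
```

```text
tip [0.58035118 0.10751656 0.12850612] S 0.18444984694978736
0.205 [0.588, 0.1176, 0.0862, 52.9147, 51.9624]
0.2 [0.5861, 0.1152, 0.0823, 52.9148, 51.9623] row xyz [-0.12, -0.0, 0.16] turn -0.0
0.19 [0.5824, 0.1102, 0.0744, 52.9147, 51.9624] row xyz [-0.25, 0.0, 0.32] turn 0.0
0.18 [0.5788, 0.1056, 0.0666, 53.6248, 50.9303] row xyz [-0.24, -0.0, 0.31] turn -0.12
0.17 [0.575, 0.1004, 0.0588, 55.6012, 47.772] row xyz [-0.26, 0.0, 0.32] turn -0.33
0.16 [0.5712, 0.0945, 0.0519, 57.7425, 43.8122] row xyz [-0.28, 0.01, 0.28] turn -0.36
0.15 [0.5674, 0.0878, 0.0459, 60.514, 37.7081] row xyz [-0.31, 0.01, 0.24] turn -0.46
0.14 [0.5637, 0.0806, 0.0409, 63.7022, 29.1022] row xyz [-0.32, 0.01, 0.2] turn -0.53
0.13 [0.5603, 0.0731, 0.0373, 66.7393, 19.2298] row xyz [-0.33, 0.01, 0.14] turn -0.51
0.12 [0.5569, 0.0647, 0.0351, 69.7441, 8.0954] row xyz [-0.36, 0.01, 0.09] turn -0.5
0.11 [0.5538, 0.0558, 0.0343, 72.139, -1.3015] row xyz [-0.38, 0.01, 0.03] turn -0.4
0.1 [0.5511, 0.0471, 0.0348, 74.092, -8.9348] row xyz [-0.37, 0.0, -0.02] turn -0.33
0.09 [0.5484, 0.0375, 0.0366, 75.6509, -14.8131] row xyz [-0.4, 0.0, -0.07] turn -0.26
0.08 [0.5462, 0.0284, 0.0392, 76.6281, -18.3448] row xyz [-0.37, 0.0, -0.11] turn -0.16
0.07 [0.5439, 0.0191, 0.0425, 77.0704, -19.8971] row xyz [-0.39, 0.0, -0.13] turn -0.07
0.06 [0.5418, 0.0097, 0.0459, 77.1, -19.9999] row xyz [-0.38, 0.0, -0.14] turn -0.0
0.05 [0.5398, 0.0009, 0.0493, 77.1, -19.9999] row xyz [-0.36, 0.0, -0.13] turn -0.0
0.04 [0.5376, -0.0085, 0.0527, 77.1, -19.9999] row xyz [-0.38, 0.0, -0.14] turn -0.0
0.029 [0.5353, -0.0186, 0.0565, 77.1, -19.9999] row xyz [-0.42, 0.0, -0.15] turn -0.0
```

```bash
python3 -m handwheel '[[[0,0,-0.3,0],[0,0,-0.5,0],[0,0,-0.8,0],[0,0,-0.8,0],[0,0,-0.8,0],[0,0,-0.8,0],[0,0,-0.8,0],[0,0,-0.8,0],[0,0,-0.5,0],[0,0,-0.2,0],[0,0,0,0]]]'
python3 -m handwheel '[[[-0.3,0.43,0,0],[-0.5,0.7,0,0],[-0.6,0.86,0,0],[-0.6,0.86,0,0],[-0.6,0.86,0,0],[-0.6,0.86,0,0],[-0.4,0.57,0,0],[-0.2,0.29,0,0],[0,0,0,0],[0,0,0,0]]]'
python3 - <<'E'
from h import *
s=sense(); tcp=s["tcp_pos"]
for n in("scene","top"):
    im,d=snapshot(n); np.savez(f"pics/{n}4.npz",im=im,d=d); im,W=load(n,f"pics/{n}4.npz"); P=W[np.isfinite(W[...,0])]
    m=np.array(PP[:2]); H=(P-[m[0],m[1],.125])@hubR(PP[2]); Q=P[(H[:,0]>.04)&(H[:,0]<.165)&(P[:,2]>.06)&(P[:,2]<.138)&(np.abs(H[:,1])<.05)&(H[:,2]>-.02)&(H[:,2]<.068)]
    def res(p):
        s,C,T=rodw(p); d=np.linalg.norm(Q[:,None]-C[None],axis=2).min(1)-.006
        return np.r_[d,(p[0]-PP[0])*3,(p[1]-PP[1])*3,(p[2]-PP[2])*.3]
    g=least_squares(res,PP,loss="soft_l1",f_scale=.002); print(n,len(Q),np.round(g.x[:2],4),np.degrees(g.x[2:]),rodw(g.x)[1][-1])
    r=P[(np.hypot(P[:,0]-tcp[0],P[:,1]-tcp[1])<.04)&(P[:,2]>.145)&(P[:,2]<.205)]; print("roll pts",len(r),np.round(np.percentile(r,[1,99],axis=0),4).tolist())
    if n=="scene": cv2.imwrite("pics/scene4c.png",cv2.resize(im[140:240,230:350],None,fx=5,fy=5,interpolation=cv2.INTER_CUBIC)[:,:,::-1])
E
```

```text
t: 9.65
tcp_pos: [0.5269, 0.262, 0.1277]
tool_rot: [0.895, 0.445, -0.0, -0.0]
force: [0.0, 1.2, -2.6]
finger_gap: 0.68
gripper_force: 22.5
t: 10.9
tcp_pos: [0.5777, 0.1051, 0.1276]
tool_rot: [0.895, 0.446, -0.0, -0.0]
force: [0.8, 0.4, -2.5]
finger_gap: 0.683
gripper_force: 22.5
scene 141 [ 0.528  -0.0457] [77.04235275 13.95432978] [0.57810586 0.10748919 0.12880294]
roll pts 329 [[0.5413, 0.0733, 0.1599], [0.6046, 0.1213, 0.2047]]
top 108 [ 0.5299 -0.0453] [76.85767515 76.70339943] [0.61997759 0.08280506 0.08688472]Traceback (most recent call last):
  File "<stdin>", line 10, in <module>
    return _quantile_unchecked(
        a, q, axis, out, overwrite_input, method, keepdims, weights)
    return _ureduce(a,
                    func=_quantile_ureduce_func,
    ...<5 lines>...
                    overwrite_input=overwrite_input,
                    method=method)
    r = func(a, **kwargs)
    result = _quantile(arr,
                       quantiles=q,
    ...<2 lines>...
                       out=out,
                       weights=wgt)
    slices_having_nans = np.isnan(arr[-1, ...])
                                  ~~~^^^^^^^^^
IndexError: index -1 is out of bounds for axis 0 with size 0
```

View pics/scene4c.png

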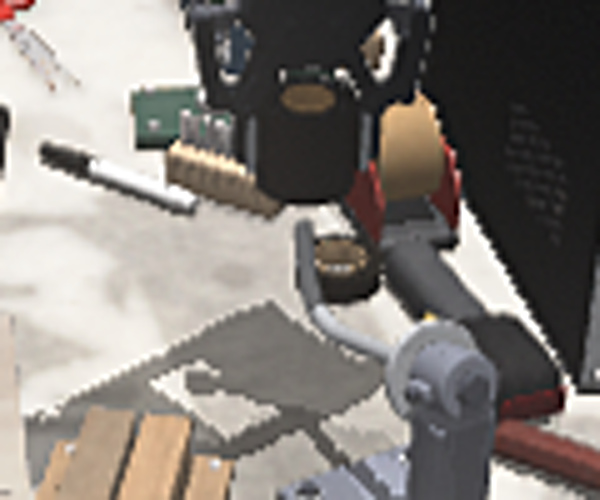

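```bash
python3 -m handwheel '[[[0,0,0.5,0],[0,0,0.4,0],[0,0,0.15,0],[0,0,0,0]]]'
python3 -m handwheel '[[[0,0,0.15,0],[0,0,0.1,0],[0,0,0,0]]]'
python3 -m handwheel '[[[0,0,0.1,0],[0,0,0,0]]]'
```

```text
t: 11.5
tcp_pos: [0.5777, 0.1044, 0.1008]
tool_rot: [0.895, 0.445, -0.001, -0.0]
force: [-0.0, 0.1, -2.7]
finger_gap: 0.68
gripper_force: 22.5
t: 11.88
tcp_pos: [0.5779, 0.1044, 0.0951]
tool_rot: [0.895, 0.445, -0.0, -0.0]
force: [0.4, -1.2, -2.7]
finger_gap: 0.682
gripper_force: 22.5
t: 12.12
tcp_pos: [0.5779, 0.1044, 0.0926]
tool_rot: [0.895, 0.445, -0.0, -0.0]
force: [-1.0, 0.5, -2.4]
finger_gap: 0.679
gripper_force: 22.5
```

```bash
python3 -m handwheel '[[[0.12,0,0.04,0],[0.12,0,0.04,0],[0,0,0,0]]]'
python3 -m handwheel '[[[0.12,0,0.04,0],[0.1,0,0.04,0],[0,0,0,0]]]'
```

```text
t: 12.5
tcp_pos: [0.5809, 0.1081, 0.0908]
tool_rot: [0.895, 0.446, -0.002, 0.001]
force: [-3.1, -3.4, 0.5]
finger_gap: 0.682
gripper_force: 22.7
t: 12.88
tcp_pos: [0.5835, 0.1122, 0.0887]
tool_rot: [0.895, 0.446, -0.002, 0.0]
force: [-3.7, -4.9, 0.8]
finger_gap: 0.68
gripper_force: 21.3
```

```bash
python3 -m handwheel '[[[0.12,0,0.06,0],[0.1,0,0.06,0],[0,0,0,0]]]'
python3 -m handwheel '[[[0.1,0,0.06,0],[0.1,0,0.06,0],[0,0,0,0]]]'
python3 - <<'E'
from h import *
from scipy.spatial.transform import Rotation as Ro
s=sense(); c0=np.array(s["tcp_pos"])+[0,0,OFF]
im,d=snapshot("scene"); np.savez("pics/scene5.npz",im=im,d=d); im,W=load("scene","pics/scene5.npz"); 
cv2.imwrite("pics/scene5c.png",cv2.resize(im[130:250,230:350],None,fx=5,fy=5,interpolation=cv2.INTER_CUBIC)[:,:,::-1])
E
```

```text
t: 13.25
tcp_pos: [0.5866, 0.1167, 0.0856]
tool_rot: [0.895, 0.446, -0.002, 0.0]
force: [-3.2, -5.0, 1.2]
finger_gap: 0.681
gripper_force: 21.3
t: 13.62
tcp_pos: [0.5892, 0.1206, 0.0823]
tool_rot: [0.895, 0.446, -0.003, 0.0]
force: [-4.0, -5.0, -0.9]
finger_gap: 0.675
gripper_force: 21.5
```

View pics/scene5c.png

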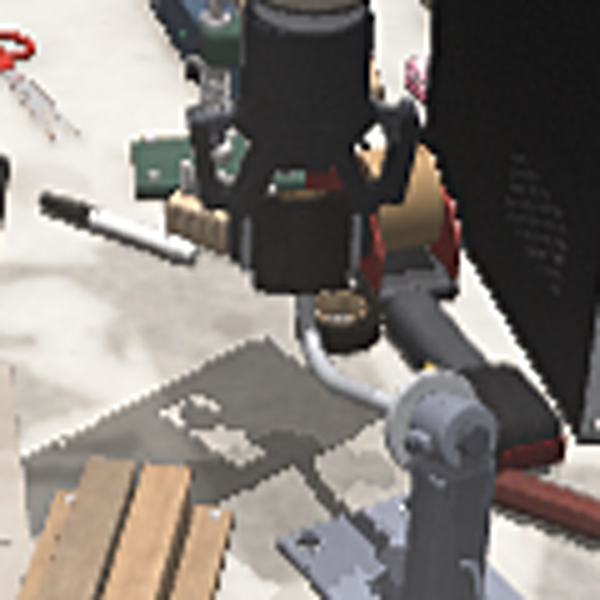

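```bash
python3 -m handwheel '[[[-0.12,0,0.1,0],[-0.12,0,0.1,0],[0,0,0,0]]]'
python3 -m handwheel '[[[-0.12,0,0.08,0],[-0.12,0,0.08,0],[0,0,0,0]]]'
```

```text
t: 14.05
tcp_pos: [0.5876, 0.1167, 0.0773]
tool_rot: [0.895, 0.446, -0.0, 0.0]
force: [-2.6, -3.8, -0.7]
finger_gap: 0.679
gripper_force: 21.9
t: 14.42
tcp_pos: [0.5838, 0.1125, 0.0731]
tool_rot: [0.895, 0.445, -0.0, -0.0]
force: [-0.6, 0.2, -2.9]
finger_gap: 0.677
gripper_force: 22.1
```

```bash
cat > n.py <<'E'
from h import *; import sys
from scipy.spatial.transform import Rotation as Ro
s=sense(); R=Ro.from_quat(s["tool_rot"]).as_matrix(); p=np.array(s["tcp_pos"]); az=np.degrees(np.arctan2(R[1,0],R[0,0])); print("F",np.round(s["force"],1),"M",np.round(s["ft_torque"],2),"az",round(az,1))
for sc in map(float,sys.argv[1:]):
    t=target(sc); print(sc,"row",np.round(R.T@(t[:3]-p)/.025,2),"turn",round(-(t[3]-az)/6,2),"elev",round(t[4],1))
E
python3 -m handwheel '[[[-0.17,0,0.13,-0.06],[-0.17,0,0.13,-0.06],[0,0,0,0]]]'
python3 -m handwheel '[[[-0.13,0,0.16,-0.16],[-0.13,0,0.16,-0.17],[0,0,0,0]]]'
python3 n.py .17 .165 .16
```

```text
t: 14.8
tcp_pos: [0.5783, 0.1053, 0.0668]
tool_rot: [0.893, 0.451, -0.001, -0.0]
force: [-0.6, -0.6, -3.1]
finger_gap: 0.676
gripper_force: 22.1
t: 15.18
tcp_pos: [0.5763, 0.1004, 0.0596]
tool_rot: [0.884, 0.467, 0.001, 0.001]
force: [1.8, 2.1, -2.5]
finger_gap: 0.676
gripper_force: 21.8
F [ 1.8  2.1 -2.5] M [-0.01 -0.15  0.04] az 55.6
0.17 row [-0.03 -0.04  0.03] turn 0.01 elev 47.8
0.165 row [-0.17 -0.04  0.18] turn -0.18 elev 45.8
0.16 row [-0.31 -0.04  0.31] turn -0.35 elev 43.8
```

Threading smoothly; on into the bend in small steps.

```bash
python3 -m handwheel '[[[-0.15,-0.02,0.15,-0.18],[-0.15,-0.02,0.14,-0.18],[0,0,0,0]]]'
python3 -m handwheel '[[[-0.15,0,0.12,-0.23],[0,0,0,0]]]'
python3 n.py .155 .15 .145 .14
```

```text
t: 15.55
tcp_pos: [0.5742, 0.0958, 0.0535]
tool_rot: [0.876, 0.483, 0.004, 0.001]
force: [5.7, 6.2, 1.4]
finger_gap: 0.678
gripper_force: 21.7
t: 15.8
tcp_pos: [0.5727, 0.0929, 0.0506]
tool_rot: [0.87, 0.493, 0.005, 0.002]
force: [5.1, 5.1, 1.2]
finger_gap: 0.677
gripper_force: 21.1
F [5.1 5.1 1.2] M [ 0.68 -0.67  0.07] az 59.1
0.155 row [-0.13 -0.08  0.07] turn 0.04 elev 41.4
0.15 row [-0.28 -0.08  0.19] turn -0.23 elev 37.7
0.145 row [-0.44 -0.07  0.29] turn -0.49 elev 33.7
0.14 row [-0.61 -0.06  0.39] turn -0.76 elev 29.1
```

```bash
python3 -m handwheel '[[[-0.15,0,0.12,-0.23],[0,0,0,0]]]'
python3 -m handwheel '[[[-0.16,0,0.1,-0.26],[0,0,0,0]]]'
python3 -m handwheel '[[[-0.16,0,0.1,-0.27],[0,0,0,0]]]'
python3 n.py .15 .145 .14 .135 .13
```

```text
t: 16.05
tcp_pos: [0.5708, 0.0901, 0.0478]
tool_rot: [0.864, 0.504, 0.005, 0.001]
force: [5.2, 8.1, 2.2]
finger_gap: 0.679
gripper_force: 20.9
t: 16.3
tcp_pos: [0.5694, 0.0875, 0.0456]
tool_rot: [0.857, 0.515, 0.006, 0.001]
force: [6.2, 11.3, 3.9]
finger_gap: 0.679
gripper_force: 20.7
t: 16.55
tcp_pos: [0.5672, 0.0837, 0.0428]
tool_rot: [0.85, 0.527, 0.005, 0.001]
force: [5.4, 10.3, 1.8]
finger_gap: 0.676
gripper_force: 20.9
F [ 5.4 10.3  1.8] M [ 1.28 -0.74  0.04] az 63.7
0.15 row [ 0.15 -0.06 -0.12] turn 0.53 elev 37.7
0.145 row [-0.01 -0.07 -0.02] turn 0.27 elev 33.7
0.14 row [-0.17 -0.07  0.08] turn -0.01 elev 29.1
0.135 row [-0.33 -0.07  0.15] turn -0.24 elev 24.7
0.13 row [-0.5  -0.06  0.22] turn -0.51 elev 19.2
```

```bash
python3 -m handwheel '[[[-0.16,0,0.07,-0.1],[0,0,0,0]]]'
python3 -m handwheel '[[[-0.16,0,0.07,-0.1],[0,0,0,0]]]'
cat > cyl.py <<'E'
from h import *
s=sense(); c0=np.array(s["tcp_pos"])+[0,0,OFF]
im,d=snapshot("scene"); np.savez("pics/sc_last.npz",im=im,d=d); im,W=load("scene","pics/sc_last.npz")
k=(np.linalg.norm(W-c0,axis=2)<.042)&(W[...,2]<c0[2]+.03)&(im.max(2)<60); Q=W[k]
def ax(q): a,b=q[3:5]; return np.array([np.cos(b)*np.cos(a),np.cos(b)*np.sin(a),np.sin(b)])
def res(q):   # distance to the surface of a 58 x 58 mm cylinder
    r=Q-q[:3]; a=ax(q); z=r@a; rad=np.linalg.norm(r-np.outer(z,a),axis=1); dr=rad-.029; dz=np.abs(z)-.029
    o=np.hypot(np.maximum(dr,0),np.maximum(dz,0))+np.minimum(np.maximum(dr,dz),0)
    return np.r_[o,(q[:3]-c0)*.5]
best=None
for el in(60,40,20,0,-20):
    g=least_squares(res,np.r_[c0,np.radians([65,el])],loss="soft_l1",f_scale=.002)
    if best is None or g.cost<best.cost: best=g
R=hubR(PP[2]); print("n",len(Q),"cost",best.cost,"centre",np.round(best.x[:3],4),"vs grip",np.round(c0,4),"az,el",np.degrees(best.x[3:]),"in hub",np.round(R.T@(best.x[:3]-[PP[0],PP[1],.125]),4))
E
python3 cyl.py; python3 n.py .14 .135 .13 .125 .12
```

```text
t: 16.8
tcp_pos: [0.5655, 0.0804, 0.041]
tool_rot: [0.847, 0.532, 0.005, 0.001]
force: [5.9, 12.0, 2.9]
finger_gap: 0.677
gripper_force: 21.1
t: 17.05
tcp_pos: [0.5634, 0.0763, 0.039]
tool_rot: [0.844, 0.536, 0.005, 0.001]
force: [5.9, 10.2, 2.8]
finger_gap: 0.675
gripper_force: 21.1
n 293 cost 0.0006402505078765917 centre [0.5643 0.08   0.1035] vs grip [0.5634 0.0763 0.0975] az,el [62.69463832 35.27206093] in hub [ 0.1295 -0.0063  0.0242]
F [ 5.3 10.2  3.4] M [ 1.29 -0.7   0.12] az 64.9
0.14 row [ 0.16 -0.06 -0.07] turn 0.19 elev 29.1
0.135 row [ 0.01 -0.06 -0.  ] turn -0.04 elev 24.7
0.13 row [-0.17 -0.06  0.07] turn -0.31 elev 19.2
0.125 row [-0.35 -0.05  0.12] turn -0.57 elev 13.6
0.12 row [-0.53 -0.03  0.15] turn -0.81 elev 8.1
```

```bash
python3 -m handwheel '[[[-0.17,0,0.06,-0.25],[0,0,0,0]]]'
python3 -m handwheel '[[[-0.17,0,0.05,-0.25],[0,0,0,0]]]'
python3 -m handwheel '[[[-0.17,0,0.04,-0.25],[0,0,0,0]]]'
python3 n.py .13 .125 .12;python3 cyl.py
```

```text
t: 17.35
tcp_pos: [0.5608, 0.0713, 0.0372]
tool_rot: [0.837, 0.548, 0.004, 0.002]
force: [5.2, 4.9, 0.7]
finger_gap: 0.678
gripper_force: 21.3
t: 17.6
tcp_pos: [0.5588, 0.0669, 0.036]
tool_rot: [0.829, 0.559, 0.003, 0.002]
force: [4.0, 2.3, 2.6]
finger_gap: 0.674
gripper_force: 21.0
t: 17.85
tcp_pos: [0.5567, 0.0622, 0.035]
tool_rot: [0.822, 0.57, 0.002, 0.002]
force: [4.4, 0.6, 3.3]
finger_gap: 0.679
gripper_force: 20.8
F [4.4 0.6 3.3] M [-0.04 -0.45  0.05] az 69.5
0.13 row [ 0.46 -0.01 -0.09] turn 0.45 elev 19.2
0.125 row [ 0.28 -0.02 -0.04] turn 0.19 elev 13.6
0.12 row [ 0.09 -0.02 -0.  ] turn -0.05 elev 8.1
n 274 cost 0.0007021663121751994 centre [0.559  0.0699 0.0989] vs grip [0.5567 0.0622 0.0935] az,el [67.93506513 19.84321056] in hub [ 0.1207 -0.0033  0.0162]
```

```bash
python3 -m handwheel '[[[0,0,0,0],[0,0,0,0],[0,0,0,0],[0,0,0,0],[0,0,0,0],[0,0,0,0]]]' 80 20
python3 n.py .12; python3 cyl.py; python3 - <<'E'
from h import *
z=np.load("pics/sc_last.npz"); cv2.imwrite("pics/scene6c.png",cv2.resize(z["im"][140:260,230:370],None,fx=5,fy=5,interpolation=cv2.INTER_CUBIC)[:,:,::-1])
s=sense(); im,d=snapshot("wrist"); c=camera_params("wrist"); L=cloud(im,d,np.asarray(c["mtx"]),c["hand_eye"])
# roll crest profile in tool frame along tool x near y=0
k=(np.abs(L[...,1])<.006)&(L[...,2]>-.12)&(L[...,2]<0)&(np.abs(L[...,0])<.08); Q=L[k]
for x in np.arange(-.05,.08,.006):
    q=Q[np.abs(Q[:,0]-x)<.003]; 
    if len(q): print(round(x,3),len(q),np.round(np.percentile(q[:,2],[5,50]),4))
E
```

```text
t: 18.65
tcp_pos: [0.5538, 0.0624, 0.0337]
tool_rot: [0.822, 0.569, -0.0, -0.0]
force: [0.8, -0.3, 0.1]
finger_gap: 0.938
gripper_force: 0.0
F [ 0.8 -0.3  0.1] M [-0.05 -0.03 -0.  ] az 69.4
0.12 row [ 0.13  0.09 -0.06] turn -0.06 elev 8.1
n 313 cost 0.0004630423469814377 centre [0.5603 0.0683 0.0947] vs grip [0.5538 0.0624 0.0922] az,el [69.72271331 11.85764613] in hub [ 0.121  -0.0049  0.0117]
-0.014 250 [-0.0851 -0.0839]
-0.008 385 [-0.0863 -0.0853]
-0.002 418 [-0.0876 -0.0865]
0.004 451 [-0.0888 -0.0877]
0.01 2099 [-0.1194 -0.1141]
0.016 537 [-0.0914 -0.0903]
0.022 606 [-0.0927 -0.0915]
0.028 1556 [-0.0929 -0.0874]
0.034 709 [-0.0817 -0.0763]
0.04 630 [-0.0894 -0.0515]
0.046 341 [-0.0954 -0.0927]
0.052 272 [-0.0952 -0.093 ]
```

```bash
python3 -m handwheel '[[[0.2,0.06,-0.02,0],[0.23,0.06,-0.02,0],[0,0,0,0]]]'
python3 -m handwheel '[[[0,0,0,0],[0,0,0,0],[0,0,0,0],[0,0,0,0],[0,0,0,0],[0,0,0,0]]]' 40 20
python3 n.py .125 .12 .115 .11 .1
```

```text
t: 19.12
tcp_pos: [0.561, 0.0718, 0.0348]
tool_rot: [0.822, 0.57, 0.0, 0.0]
force: [-0.9, -0.3, 0.4]
finger_gap: 0.933
gripper_force: 0.0
t: 19.88
tcp_pos: [0.5603, 0.0712, 0.0347]
tool_rot: [0.822, 0.569, -0.0, -0.0]
force: [-0.1, -0.6, 0.1]
finger_gap: 0.681
gripper_force: 21.6
F [-0.1 -0.6  0.1] M [-0.23  0.13  0.03] az 69.4
0.125 row [-0.11 -0.03 -0.05] turn 0.18 elev 13.6
0.12 row [-0.29 -0.03 -0.01] turn -0.06 elev 8.1
0.115 row [-0.48 -0.03  0.01] turn -0.27 elev 3.2
0.11 row [-0.67 -0.03  0.02] turn -0.46 elev -1.3
0.1 row [-1.03 -0.01 -0.  ] turn -0.78 elev -8.9
```

```bash
python3 -m handwheel '[[[-0.15,-0.01,-0.01,0],[-0.15,-0.01,0,-0.05],[0,0,0,0]]]'
python3 -m handwheel '[[[-0.19,0,0.02,-0.2],[0,0,0,0]]]'
python3 -m handwheel '[[[-0.19,0,0.01,-0.2],[0,0,0,0]]]'
python3 n.py .11 .105 .1 .095 .09
```

```text
t: 20.25
tcp_pos: [0.5582, 0.0641, 0.0355]
tool_rot: [0.821, 0.572, 0.001, 0.001]
force: [1.4, 0.7, 1.8]
finger_gap: 0.68
gripper_force: 21.6
t: 20.5
tcp_pos: [0.5559, 0.0593, 0.0347]
tool_rot: [0.814, 0.58, -0.0, 0.001]
force: [1.0, -0.7, 2.8]
finger_gap: 0.678
gripper_force: 21.2
t: 20.75
tcp_pos: [0.5539, 0.0548, 0.0342]
tool_rot: [0.808, 0.589, -0.0, 0.0]
force: [0.8, -0.2, 3.0]
finger_gap: 0.681
gripper_force: 21.3
F [ 0.8 -0.2  3. ] M [-0.28 -0.09  0.08] az 72.1
0.11 row [ 0.04 -0.02 -0.  ] turn -0.0 elev -1.3
0.105 row [-0.14 -0.02 -0.01] turn -0.16 elev -5.1
0.1 row [-0.33 -0.01 -0.02] turn -0.33 elev -8.9
0.095 row [-0.53 -0.01 -0.05] turn -0.46 elev -11.9
0.09 row [-0.72  0.   -0.09] turn -0.59 elev -14.8
```

```bash
python3 -m handwheel '[[[-0.16,0,-0.01,-0.16],[-0.17,0,-0.01,-0.16],[0,0,0,0]]]'
python3 -m handwheel '[[[-0.2,0,-0.03,-0.13],[-0.2,0,-0.04,-0.13],[0,0,0,0]]]'
python3 -m handwheel '[[[-0.18,0,-0.05,-0.08],[-0.18,0,-0.06,-0.08],[0,0,0,0]]]'
python3 n.py .09 .08 .07 .06; python3 cyl.py
```

```text
t: 21.12
tcp_pos: [0.5511, 0.0469, 0.0347]
tool_rot: [0.798, 0.602, -0.001, 0.0]
force: [0.2, -0.4, 2.5]
finger_gap: 0.676
gripper_force: 21.3
t: 21.5
tcp_pos: [0.5484, 0.037, 0.0366]
tool_rot: [0.79, 0.613, -0.001, 0.0]
force: [-0.7, -0.1, 2.8]
finger_gap: 0.679
gripper_force: 21.4
t: 21.88
tcp_pos: [0.5463, 0.0284, 0.0394]
tool_rot: [0.785, 0.62, -0.001, 0.0]
force: [-1.3, -0.3, 4.4]
finger_gap: 0.682
gripper_force: 21.7
F [-1.3 -0.3  4.4] M [-0.24  0.23 -0.02] az 76.6
0.09 row [ 0.38 -0.    0.11] turn 0.15 elev -14.8
0.08 row [ 0.   -0.01  0.01] turn -0.01 elev -18.3
0.07 row [-0.38 -0.01 -0.12] turn -0.08 elev -19.9
0.06 row [-0.77 -0.   -0.26] turn -0.09 elev -20.0
n 202 cost 0.0005084945898126011 centre [0.5453 0.0268 0.1007] vs grip [0.5463 0.0284 0.0979] az,el [78.46567767 -5.88073113] in hub [0.0777 0.0004 0.0024]
```

```bash
python3 -m handwheel '[[[-0.2,0,-0.07,-0.08],[-0.2,0,-0.07,0],[-0.2,0,-0.07,0],[0,0,0,0]]]'
python3 -m handwheel '[[[-0.03,0,0.08,0],[-0.03,0,0.08,0],[-0.02,0,0.06,0],[0,0,0,0]]]'
python3 n.py .06; python3 cyl.py
```

```text
t: 22.42
tcp_pos: [0.5427, 0.0135, 0.0445]
tool_rot: [0.782, 0.623, -0.001, 0.0]
force: [-1.6, -2.4, -1.9]
finger_gap: 0.679
gripper_force: 22.9
t: 22.92
tcp_pos: [0.543, 0.0122, 0.0396]
tool_rot: [0.782, 0.623, -0.0, 0.0]
force: [-2.3, -2.2, 6.0]
finger_gap: 0.677
gripper_force: 22.8
F [-2.3 -2.2  6. ] M [-0.31  0.36 -0.02] az 77.0
0.06 row [-0.11 -0.03 -0.25] turn -0.01 elev -20.0
n 151 cost 0.00039801621382720145 centre [0.5426 0.0074 0.1056] vs grip [0.543  0.0122 0.0981] az,el [20.20751847 46.65003245] in hub [ 0.0577 -0.0013  0.0003]
```

```bash
cat > crest.py <<'E'
from h import *
im,d=snapshot("wrist"); c=camera_params("wrist"); L=cloud(im,d,np.asarray(c["mtx"]),c["hand_eye"])
k=(np.abs(L[...,1])<.006)&(L[...,2]>-.10)&(L[...,2]<-.04)&(L[...,0]>-.03)&(L[...,0]<.06)&(im.max(2)<70); Q=L[k]
xs=[];zs=[]
for x in np.arange(-.02,.05,.004):
    q=Q[np.abs(Q[:,0]-x)<.002]
    if len(q)>15: xs.append(x); zs.append(np.percentile(q[:,2],30))
xs=np.array(xs);zs=np.array(zs); print(np.round(np.c_[xs,zs],4).tolist())
m=(xs<.024); g=np.polyfit(xs[m],zs[m],1); print("elev of axis outward",-np.degrees(np.arctan(g[0])))
E
python3 crest.py
```

```text
[[-0.008, -0.091], [-0.004, -0.0905], [0.0, -0.0894], [0.004, -0.0884], [0.008, -0.0873], [0.012, -0.0863], [0.016, -0.0852], [0.02, -0.0841], [0.024, -0.0831], [0.028, -0.0818], [0.032, -0.0814]]
elev of axis outward -14.303534457933234
```

```bash
python3 -m handwheel '[[[-0.03,0,0.1,0],[-0.03,0,0.1,0],[0,0,0,0]]]'
python3 crest.py; python3 n.py .062 .06
```

```text
t: 23.4
tcp_pos: [0.5432, 0.0112, 0.0364]
tool_rot: [0.782, 0.623, 0.001, 0.001]
force: [-4.6, 0.4, 19.7]
finger_gap: 0.678
gripper_force: 23.9
[[-0.008, -0.0926], [-0.004, -0.0923], [0.0, -0.0909], [0.004, -0.0894], [0.008, -0.088], [0.012, -0.0866], [0.016, -0.085], [0.02, -0.0836], [0.024, -0.0821], [0.028, -0.0806], [0.032, -0.0794]]
elev of axis outward -18.95566436463792
F [-5.3  0.7 18.8] M [-0.06  0.71  0.02] az 77.0
0.062 row [ 0.02 -0.04 -0.35] turn -0.01 elev -20.0
0.06 row [-0.07 -0.04 -0.38] turn -0.01 elev -20.0
```

```bash
python3 -m handwheel '[[[0,-0.03,-0.18,0],[0,-0.03,-0.19,0],[0,0,0,0]]]' 40 25
python3 crest.py; python3 n.py .062 .052
python3 -m handwheel '[[[-0.09,0,-0.035,0],[-0.09,0,-0.035,0],[0,0,0,0]]]'
```

```text
t: 23.82
tcp_pos: [0.5412, 0.0117, 0.043]
tool_rot: [0.783, 0.623, 0.0, 0.0]
force: [0.8, -0.9, -3.3]
finger_gap: 0.675
gripper_force: 27.4
[[-0.008, -0.0923], [-0.004, -0.0919], [0.0, -0.0905], [0.004, -0.0892], [0.008, -0.0877], [0.012, -0.0863], [0.016, -0.085], [0.02, -0.0836], [0.024, -0.0821], [0.028, -0.0807], [0.032, -0.0795]]
elev of axis outward -18.417266085526837
F [ 0.4  0.1 -3.2] M [-0.02 -0.02 -0.01] az 77.0
0.062 row [ 0.02  0.05 -0.09] turn -0.01 elev -20.0
0.052 row [-0.36  0.05 -0.23] turn -0.01 elev -20.0
t: 24.25
tcp_pos: [0.5401, 0.007, 0.0449]
tool_rot: [0.783, 0.623, -0.0, -0.0]
force: [-0.3, 0.2, -2.3]
finger_gap: 0.678
gripper_force: 27.4
```

```bash
python3 -m handwheel '[[[-0.09,0,-0.035,0],[-0.05,0,-0.02,0],[0,0,0,0]]]'
python3 -m handwheel '[[[-0.09,0,-0.035,0],[0,0,0,0]]]'
python3 -m handwheel '[[[-0.09,0,-0.035,0],[0,0,0,0]]]'
```

```text
t: 24.62
tcp_pos: [0.5393, 0.0037, 0.0464]
tool_rot: [0.783, 0.623, 0.0, 0.0]
force: [-0.6, -0.3, -3.3]
finger_gap: 0.679
gripper_force: 27.4
t: 24.88
tcp_pos: [0.5384, 0.0019, 0.0469]
tool_rot: [0.783, 0.623, -0.0, -0.0]
force: [-0.1, 1.1, -5.9]
finger_gap: 0.677
gripper_force: 28.1
t: 25.12
tcp_pos: [0.5376, -0.0009, 0.0478]
tool_rot: [0.782, 0.623, -0.001, -0.0]
force: [-0.3, -0.5, -6.0]
finger_gap: 0.679
gripper_force: 28.6
```

```bash
python3 -m handwheel '[[[-0.09,0,-0.025,0],[0,0,0,0]]]'
python3 -m handwheel '[[[-0.09,0,-0.03,0],[0,0,0,0]]]'
python3 -m handwheel '[[[-0.09,0,-0.033,0],[0,0,0,0]]]'
python3 crest.py
```

```text
t: 25.38
tcp_pos: [0.5373, -0.0032, 0.0486]
tool_rot: [0.782, 0.623, -0.001, -0.0]
force: [-0.7, -0.7, -6.3]
finger_gap: 0.684
gripper_force: 28.5
t: 25.62
tcp_pos: [0.5368, -0.0054, 0.0494]
tool_rot: [0.782, 0.623, -0.001, -0.0]
force: [-1.6, -0.9, -6.2]
finger_gap: 0.68
gripper_force: 28.5
t: 25.88
tcp_pos: [0.5365, -0.0075, 0.0503]
tool_rot: [0.782, 0.623, -0.0, -0.0]
force: [-2.1, -0.9, -6.5]
finger_gap: 0.674
gripper_force: 28.5
[[-0.008, -0.092], [-0.004, -0.0917], [0.0, -0.0904], [0.004, -0.0891], [0.008, -0.0877], [0.012, -0.0863], [0.016, -0.085], [0.02, -0.0836], [0.024, -0.0823], [0.028, -0.0808], [0.032, -0.0797]]
elev of axis outward -17.74615757697744
```

```bash
python3 -m handwheel '[[[-0.09,0,-0.033,0],[0,0,0,0]]]'
python3 -m handwheel '[[[-0.09,0,-0.033,0],[0,0,0,0]]]'
python3 -m handwheel '[[[-0.09,0,-0.033,0],[0,0,0,0]]]'
python3 -m handwheel '[[[-0.06,0,-0.022,0],[0,0,0,0]]]'
```

```text
t: 26.18
tcp_pos: [0.5361, -0.0096, 0.0511]
tool_rot: [0.782, 0.623, -0.0, 0.0]
force: [-1.4, -1.2, -6.2]
finger_gap: 0.684
gripper_force: 28.5
t: 26.42
tcp_pos: [0.5357, -0.0119, 0.052]
tool_rot: [0.782, 0.623, -0.0, 0.0]
force: [-1.0, -1.5, -6.4]
finger_gap: 0.679
gripper_force: 28.6
t: 26.68
tcp_pos: [0.5352, -0.0138, 0.0527]
tool_rot: [0.783, 0.623, -0.0, -0.0]
force: [-0.9, -0.3, -7.8]
finger_gap: 0.675
gripper_force: 29.3
t: 26.92
tcp_pos: [0.5353, -0.0138, 0.0528]
tool_rot: [0.783, 0.622, 0.001, -0.001]
force: [1.0, 5.7, -11.9]
finger_gap: 0.682
gripper_force: 30.4
```

```bash
python3 -m handwheel '[[[-0.06,0,-0.022,0],[0,0,0,0]]]' 40 35
python3 -m handwheel '[[[-0.04,0,-0.015,0],[0,0,0,0]]]'
python3 crest.py
```

```text
t: 27.18
tcp_pos: [0.5352, -0.0138, 0.0528]
tool_rot: [0.783, 0.622, 0.002, -0.001]
force: [4.3, 10.6, -15.5]
finger_gap: 0.67
gripper_force: 41.8
t: 27.42
tcp_pos: [0.5353, -0.0139, 0.0528]
tool_rot: [0.783, 0.621, 0.002, -0.002]
force: [5.5, 13.4, -19.0]
finger_gap: 0.674
gripper_force: 42.2
[[-0.008, -0.0923], [-0.004, -0.0918], [0.0, -0.0905], [0.004, -0.089], [0.008, -0.0876], [0.012, -0.0861], [0.016, -0.0847], [0.02, -0.0834], [0.024, -0.082], [0.028, -0.0804], [0.032, -0.0792]]
elev of axis outward -18.652404785878023
```

```bash
python3 - <<'E'
from h import *
from scipy.spatial.transform import Rotation as Ro
s=sense(); R=Ro.from_quat(s["tool_rot"]).as_matrix()
im,d=snapshot("wrist"); c=camera_params("wrist"); L=cloud(im,d,np.asarray(c["mtx"]),c["hand_eye"]); cv2.imwrite("pics/wrist7.png",im[:,:,::-1])
k=(np.abs(L[...,1])<.003)&(L[...,2]>-.11)&(L[...,2]<0)&(L[...,0]>.02)&(L[...,0]<.07)
v,u=np.nonzero(k); 
col=int(np.median(u)); 
for r in range(v.min(),v.max(),4): print(r,col,np.round(L[r,col],4),im[r,col])
W=L@R.T+s["tcp_pos"]
z=snapshot("scene"); np.savez("pics/scene7.npz",im=z[0],d=z[1]); im2=z[0]
a=cv2.resize(im2[160:260,260:360],(500,500),interpolation=cv2.INTER_CUBIC); b=im[100:400,130:430]; b=cv2.resize(b,(300,300)); b=np.vstack([b,np.zeros((200,300,3),np.uint8)])
cv2.imwrite("pics/final_view.png",np.hstack([a,b])[:,:,::-1])
E
```

```text
122 281 [ 0.0697 -0.0001 -0.0419] [142 148 150]
126 281 [ 0.0682 -0.0001 -0.0432] [145 150 151]
130 281 [ 0.0666 -0.0001 -0.0423] [144 149 151]
134 281 [ 0.0651 -0.0001 -0.0431] [143 148 150]
138 281 [ 0.0635 -0.0001 -0.0431] [143 149 150]
142 281 [ 0.062  -0.0001 -0.0436] [142 147 150]
146 281 [ 0.0604 -0.0001 -0.0438] [145 147 150]
150 281 [ 0.0587 -0.0001 -0.0431] [142 146 149]
154 281 [ 0.0572 -0.0001 -0.0447] [141 145 147]
158 281 [ 0.0559 -0.0001 -0.0463] [140 146 147]
162 281 [ 0.0541 -0.0001 -0.0452] [142 146 149]
166 281 [ 0.0527 -0.0001 -0.0468] [144 147 150]
170 281 [ 0.0515 -0.0001 -0.0492] [140 144 146]
174 281 [ 0.0496 -0.0001 -0.0476] [142 146 148]
178 281 [ 0.0482 -0.0001 -0.049 ] [144 149 150]
182 281 [ 0.0466 -0.0001 -0.0492] [144 149 151]
186 281 [ 0.045  -0.0001 -0.0495] [144 149 151]
190 281 [ 0.0438 -0.0001 -0.051 ] [143 148 150]
194 281 [ 0.0419 -0.0001 -0.0504] [143 149 151]
198 281 [ 0.0403 -0.0001 -0.0505] [145 151 152]
202 281 [ 0.0389 -0.0001 -0.0516] [144 148 151]
206 281 [ 0.0375 -0.0001 -0.0526] [147 148 152]
210 281 [ 0.0355 -0.0001 -0.0515] [145 149 152]
214 281 [ 0.0347 -0.0001 -0.0544] [144 150 154]
218 281 [ 0.0331 -0.0001 -0.0545] [144 148 150]
222 281 [ 0.0315 -0.0001 -0.0547] [146 149 152]
226 281 [ 0.0299 -0.0001 -0.0551] [147 152 154]
230 281 [ 0.0287 -0.0001 -0.0564] [146 151 153]
234 281 [ 0.0275 -0.0001 -0.0576] [146 152 154]
238 281 [ 0.025  -0.0001 -0.0558] [118 121 123]
242 281 [ 0.0279 -0.0001 -0.0664] [104  89  68]
246 281 [ 0.0316 -0.0001 -0.0784] [36 38 41]
250 281 [ 0.0304 -0.0001 -0.0788] [50 49 52]
254 281 [ 0.0297 -0.0001 -0.0803] [51 52 54]
258 281 [ 0.0283 -0.0001 -0.0804] [47 48 51]
262 281 [ 0.0268 -0.0001 -0.0805] [48 49 51]
266 281 [ 0.0254 -0.0001 -0.0805] [46 46 47]
270 281 [ 0.025  -0.0001 -0.0826] [47 46 49]
274 281 [ 0.0237 -0.0001 -0.0828] [45 46 47]
278 281 [ 0.0224 -0.0001 -0.0831] [45 44 46]
282 281 [ 0.021  -0.0001 -0.0833] [43 44 48]
```

View pics/final_view.png

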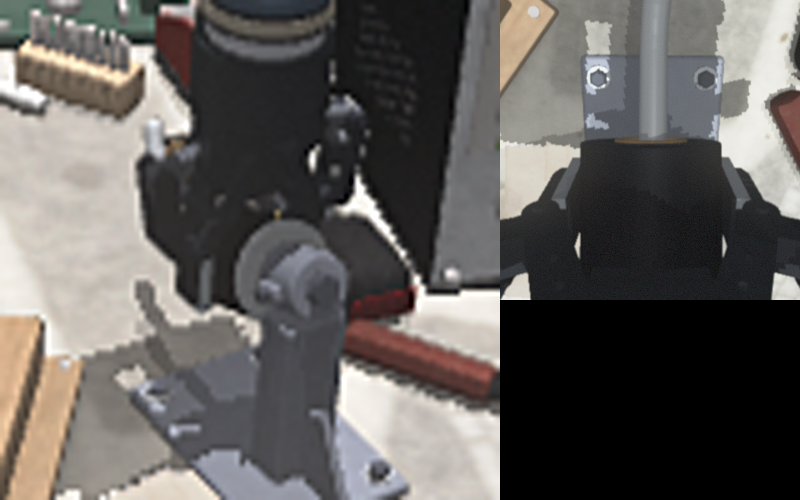

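```bash
python3 -m handwheel '[[[0.05,0,0.04,0],[0.03,0,0.03,0],[0,0,0,0]]]' 40 20
python3 n.py .029
```

```text
t: 27.95
tcp_pos: [0.5351, -0.014, 0.0525]
tool_rot: [0.783, 0.622, 0.001, -0.001]
force: [0.7, 6.7, -8.6]
finger_gap: 0.678
gripper_force: 43.1
F [ 0.7  6.7 -8.6] M [ 0.86 -0.09 -0.12] az 77.0
0.029 row [-0.18  0.05 -0.16] turn -0.02 elev -20.0
```

```bash
python3 -m handwheel '[[[0,0,0,0],[0,0,0,0],[0,0,0,0],[0,0,0,0],[0,0,0,0],[0,0,0,0]]]' 80 20
cat > rim.py <<'E'
from h import *
from scipy.spatial.transform import Rotation as Ro
s=sense(); R=Ro.from_quat(s["tool_rot"]).as_matrix(); im,d=snapshot("wrist"); c=camera_params("wrist"); L=cloud(im,d,np.asarray(c["mtx"]),c["hand_eye"])@R.T+s["tcp_pos"]
H=(L-[PP[0],PP[1],.125])@hubR(PP[2])
k=(np.abs(H[...,1])<.004)&(im.max(2)<75)&(H[...,2]>.02)&(H[...,2]<.04)&(H[...,0]>.0)&(H[...,0]<.08); Q=H[k]; x=Q[:,0]
g=np.polyfit(x[x<.053],Q[x<.053,2],1); print("n",len(Q),"x range",np.round(np.percentile(x,[0,1,99,100]),4),"tilt vs hub deg",np.degrees(np.arctan(g[0])),"crest z mid",np.polyval(g,.04))
E
python3 rim.py; python3 crest.py
```

```text
t: 28.7
tcp_pos: [0.5348, -0.0157, 0.0525]
tool_rot: [0.783, 0.623, 0.0, 0.0]
force: [-0.2, -0.2, 0.1]
finger_gap: 0.936
gripper_force: 0.0
n 3174 x range [0.015  0.0156 0.0577 0.058 ] tilt vs hub deg -0.4077248504631003 crest z mid 0.02661043420453708
[[-0.008, -0.0921], [-0.004, -0.0918], [0.0, -0.0904], [0.004, -0.089], [0.008, -0.0874], [0.012, -0.0859], [0.016, -0.0844], [0.02, -0.0828], [0.024, -0.0814], [0.028, -0.0799], [0.032, -0.0784]]
elev of axis outward -19.521103517378037
```

```bash
python3 -m handwheel '[[[0,0,-0.2,0],[0,0,-0.4,0],[0,0,-0.7,0],[0,0,-0.8,0],[0,0,-0.8,0],[0,0,-0.7,0],[0,0,-0.4,0],[0,0,0,0],[0,0,0,0]]]'
python3 rim.py; python3 - <<'E'
from h import *
im,d=snapshot("top"); a=np.load("pics/top0.npz")["im"]; D=np.abs(im.astype(int)-a).max(2)
for n,(u,v) in dict(tape=(227,154),label=(390,292),stapler=(341,272),marker=(161,167)).items(): print(n,(D[v-14:v+14,u-14:u+14]>60).mean())
np.savez("pics/top8.npz",im=im,d=d)
E
```

```text
t: 29.92
tcp_pos: [0.5343, -0.0155, 0.152]
tool_rot: [0.782, 0.623, -0.0, -0.0]
force: [-0.2, -0.2, -0.4]
finger_gap: 0.939
gripper_force: 0.0
n 1095 x range [0.0007 0.0023 0.0567 0.0574] tilt vs hub deg -0.3426244825561029 crest z mid 0.0266300833871847
tape 0.0
label 0.0
stapler 0.19387755102040816
marker 0.0
```

```bash
python3 -c "
from station import *
print(sign_off())"
```

```text
the job is handed in; nothing more can be done
None
```

The foil roll is threaded round the bend and sits home on the hub against the flange, with its centre about 29 mm out and in line within about 1°. It has been let go, and the job was handed in at about 30 s; the call returned no verdict. The largest tool force I saw between moves was about 24 N. Before/after top views show no change at the tape, labels or marker. The stapler patch changed in about 19% of pixels, which I took to be the arm's shadow and did not check further.

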